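# Dose the brush washer and hold its self-closing lid half open

## Task

Get the brush washer ready for the painter. While its self-closing lid is still shut, press the pump head of the cleaner bottle on its side fully down and let it spring all the way back up, so that a dose runs into the filler cup; then raise the lid to 45 degrees, where it shields the table behind from splashes and brushes can still go in at the front. Nothing props the lid and it would fall shut, so the program finishes while the gripper is still holding it steadily at 45 degrees; leave the things standing round the washer where they are.

Things in the scene. Friction and masses are not known exactly. Their poses are not given: they have to be found in the camera images.
- brush_washer: Brush washer, fixed: open-topped steel tank 170 mm (its x) by 180 mm (y), rim 105 mm high. Origin on the table under the tank's centre; x points from its front (robot side) to its hinged back, y to the side with the cleaner bottle (white, fixed in a collar, 68 mm across, axis at y = +158, x = 0). A steel filler cup (39 mm across, rim 100 mm high) sits between, under the spout.
- pump_top (a point): Centre of the top of the pump head on the bottle: a grey round cap 33 mm across, slightly domed, with a thin spout that points to the tank (the washer's -y). The top is 198 mm above the table when up; it goes straight down.
- pump (a joint): How far the pump head is pressed down: 0 = up, 0.014 m = fully down. Its spring pushes back with 3 N at the start and 8 N fully down.
- lid_handle (a point): Centre of the lid's bar handle: a round steel bar 10 mm thick along the washer's y, 80 mm long over its two posts (55 mm clear straight bar), axis 38 mm above the lid's top, 151 mm above the table and 47 mm in front of the tank's centre (-x) while the lid is shut. It turns with the lid; the round bar can turn between the fingers.
- lid_hinge (a point): Middle of the hinge line, fixed at the tank's back rim: 91 mm behind the tank's centre (the washer's +x), 109 mm above the table, line along the washer's y. While the lid is shut the bar handle lies 138 mm in front of this line and 42 mm above it.
- lid (a joint): Opening angle of the lid, rad: 0 = shut on the tank, grows as its front edge rises, 0.785 = 45 degrees, stop at 1.75. Flat steel lid 186 x 194 mm, about 0.3 kg (varies). Its weight and a hinge spring pull it shut from every angle: 2 to 4 N at the handle.
- jar_c: Bystander, loose: glass jar with a black screw cap, 56 mm across, 75 mm high, beside the tank on the side away from the bottle. Origin at the centre of its underside.
- medium_bottle: Bystander, loose: small white plastic bottle with a grey cap, 39 mm across, 94 mm high, beyond the cleaner bottle. Origin at the centre of its underside.
- tube_4: Bystander, loose: used paint tube with a black cap, 40 x 106 x 27 mm, lying near the front corner away from the bottle. Origin at its underside's centre.
- brush_0: Bystander, loose: thin red-handled paint brush, 10 x 229 x 10 mm, lying on the table in front of the tank. Origin at its underside's centre, its y along the handle.

How it is judged (in metres and radians):
On the way, in this order (a step that is already met when the one before it is completed fails the run):
1. the pump head is pressed fully down while the lid is shut (value of joint pump above 0.0115 m and value of joint lid below 0.05 rad), for 0.1 s.
2. the pump head has sprung back up, with the lid still shut (value of joint pump below 0.002 m and value of joint lid below 0.05 rad), for 0.1 s.
At the end, for the whole second after the job is handed in: The lid stands still at 45 degrees (within 6 degrees), held there by the fingers (contact force over 1 N), with the pump head back up (value of joint lid between 0.68 and 0.89 rad and velocity of joint lid between -0.05 and 0.05 rad/s and contact force between the fingers and brush_washer above 1 N and value of joint pump below 0.002 m); the arm keeps its last pose, push and grip.
It fails at once if a thing standing round the washer was moved more than 25 mm (distance of any of jar_c, medium_bottle, tube_4, brush_0 from where it was at the start of the episode above 0.025 m).
It fails at once if the pump head was pressed while the lid was open (value of joint pump above 0.007 m and value of joint lid above 0.15 rad).
It also fails if it takes over 48 s, if anything falls off the work surface, if the arm or the gripper's body presses on something with over 40 N, if the wrist force passes 120 N, or if a joint passes its speed limit or range.

## Robot

A 6-joint arm with a two-finger parallel gripper is mounted at the origin on a cart in front of the work surface, level with it; the furniture and walls round the work are solid. World frame = base frame: x ahead of the robot, y to its left, z up, the work surface at z = 0. Lengths are in mm, angles in rad, forces in N, time in s.
With the tool pointing down it reaches from about 300 to 775 mm from the base axis. Payload 14.6 kg.
Tool frame: the origin (TCP) lies on the centre line of the jaws, within the pads' length; the fingertips stand 19 mm ahead of it and the grasp point (between the pads) is the TCP (bot.tip_reach is the distance from the TCP to the fingertips, in mm); z points along the fingers, y is the line along which they close (so a half turn about z gives the same grasp; the last joint's range is limited). The gripper opens to 85 mm and grips with 20 to 120 N. Pads are 22 mm wide; open, the fingers measure 114 mm over their backs; the gripper's body (76 mm by 85 mm) begins 54 mm behind the grasp point. The pads swing forward as they close: fully open they stand 13 mm farther back than shut.
Start: joints at [-1.41, 0.3, 1.521, -0, 1.321, -0.067], TCP at [124.203, -535.783, 250.281] pointing down, gripper open.
Joint ranges: [-3.03, 3.03], [-0.79, 2.21], [0.23, 2.52], [-1.04, 4.18], [0, 3.07], [-2.55, 2.55]. Speed limits (rad/s): [2.22, 2.22, 2.57, 3.14, 3.14, 3.14].

## Interface

Orientations are given as a unit quaternion [w, x, y, z].
In Python, from rig import bot gives the robot as it stands. Calls block until the motion is done:
- bot.move_to(position, orientation): joint-space move of the TCP to a pose.
- bot.servo_line(position, attitude=None, speed=150, until_force=None): straight line of the TCP; attitude=None keeps the orientation; speed is the mean speed in mm/s. With until_force (N) it stops when the force on the tool has changed by that much, and returns True; else False.
- bot.move_joints(angles): joint-space move.
- bot.move_gripper(opening, grip_force=None): finger opening in mm; grip_force is the grip in N (None keeps the last); returns when the fingers have stopped.
- bot.dwell(seconds).
- bot.ik(position, orientation): joint angles nearest the present ones, or None.
- bot.read_state(): the state.
- bot.read_camera(name): name is "side" or "top" or "wrist"; returns a dict with "image" (480x640x3 uint8, blue, green, red), "depth" (480x640 float32, mm along the optical axis (not along the pixel's ray), 0 where there is no reading), "fovy" (degrees; the focal length in pixels is half the picture's height over the tangent of half this angle, whatever the lens; pixels are square), "cx", "cy" (the principal point, pixels), "eye" and "attitude" of the camera in the world; the wrist camera has in their place "mount" (4x4, takes a point from camera to tool coordinates, whose origin is the TCP and whose axes are the flange's). Camera axes: x right, y down, z forward; pixel columns grow to the right and rows downward; lengths in mm; the calibration is good to about 2 mm. A picture is of the moment at which its call begins: read the wrist's pose just before it.
A pose or a line that the arm cannot do raises bot.MotionError and nothing moves.
- bot.finish_job(): hands the job in; it is judged then, once.
The state is a dict: "clock": time; "joint_positions": joint angles; "qvel": joint speeds; "effort": joint torques, N m; "ee_pos": TCP position; "tool_rot": TCP orientation; "ft_force": force on the tool from outside, world axes, zero at the start; "moment": the same for the moment, N m; "grip_width": finger opening in mm; "grip_force": force on a finger pad.
Only numpy, scipy, OpenCV 4.12 (cv2) and the standard library are available. Lean on these libraries where they do the work, as an engineer would, in place of code of your own. Each camera call takes 0.05 s, during which the arm holds its last target. There are 200 camera calls.

## Working session

There is one attempt and no reset: what is moved stays moved. The work goes in short steps, each a Python script; the robot and the scene stay as the last script left them, time stands still between calls to the robot, and variables do not carry over. Pictures are saved under pics/ and viewed, at most 10 in all, crops included, and the job is handed in when it is done.

```bash
ls; mkdir -p pics; cat > h.py <<'E'
import numpy as np, cv2
from rig import bot
from scipy.spatial.transform import Rotation as R
def rot(q): return R.from_quat([q[1],q[2],q[3],q[0]]).as_matrix()
def quat(M):
    q=R.from_matrix(M).as_quat(); return [q[3],q[0],q[1],q[2]]
def f(c): return 240/np.tan(np.radians(c["fovy"])/2)
def world(c,u,v,d=None):
    "depth point in world (fixed cameras)"
    d=c["depth"][v,u] if d is None else d
    p=np.array([(u-c["cx"])/f(c),(v-c["cy"])/f(c),1])*d
    return np.array(c["eye"])+rot(c["attitude"])@p
def cloud(c):
    v,u=np.mgrid[:480,:640]; d=c["depth"]
    P=np.stack([(u-c["cx"])/f(c)*d,(v-c["cy"])/f(c)*d,d],-1)
    return P@rot(c["attitude"]).T+np.array(c["eye"])
E
python3 - <<'E'
from h import *
import pickle
for n in("top","side"):
    c=bot.read_camera(n); pickle.dump(c,open(n+".pkl","wb")); cv2.imwrite(f"pics/{n}.png",c["image"])
    print(n,c["eye"],c["attitude"],c["fovy"],c["cx"],c["cy"])
print(bot.read_state())
E
```

```text
pics
top [ 345.91935018   31.27663651 1221.26906532] [-0.07370588  0.70452718 -0.70295278  0.06376748] 46.99078824111456 323.3776098063342 249.56508690768635
side [ 555.5886643  -991.67262926  673.91740783] [-0.5252665   0.85091288  0.00636609  0.00135794] 43.73988552160146 331.8764758003724 237.99924208386886
{'clock': 0.1, 'joint_positions': array([-1.40959044e+00,  3.00427574e-01,  1.52155561e+00, -3.06931631e-06,
        1.32066282e+00, -6.66132829e-02]), 'qvel': array([ 0.00027611, -0.00155096, -0.00236092, -0.00190119,  0.00128343,
        0.00143676]), 'effort': array([ 2.23309507e-04, -5.44376779e+01, -3.62368977e+01, -1.34014203e-04,
        3.02203822e-03,  1.89130695e-06]), 'ee_pos': array([ 124.1775277 , -535.59861745,  249.75594317]), 'tool_rot': array([-5.26018144e-04,  9.93519134e-01,  1.13663768e-01, -2.63856421e-05]), 'ft_force': array([ 0.10657252,  0.15489251, -0.61872307]), 'moment': array([-0.00405859,  0.03293902,  0.00065882]), 'grip_force': 0.0, 'grip_width': 85.18731497499483}
```

View pics/top.png

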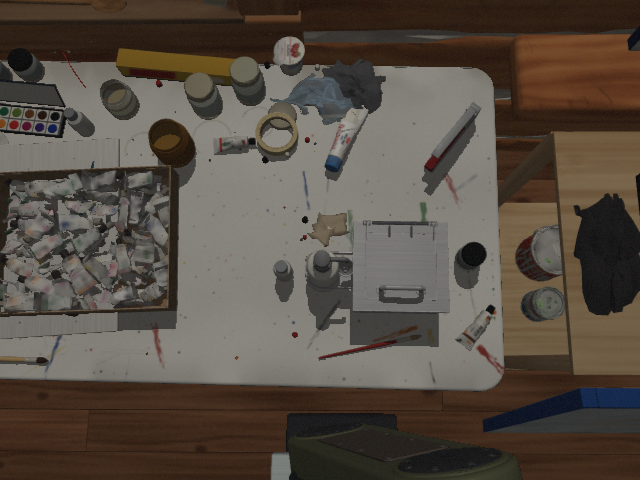

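View pics/side.png

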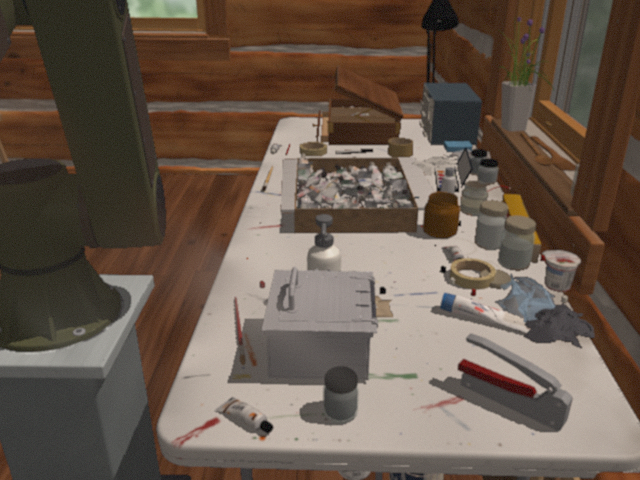

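The top view shows the lid centred near (400,266), the bar handle near (402,292) and the pump head near (322,258). In the side view the handle is near (291,287) and the pump head near (324,222). I'll enlarge both and print the depth-based points.

```bash
python3 - <<'E'
from h import *
import pickle
t=pickle.load(open("top.pkl","rb"));s=pickle.load(open("side.pkl","rb"))
a=cv2.resize(t["image"][210:325,295:455],None,fx=5,fy=5,interpolation=cv2.INTER_CUBIC)
b=cv2.resize(s["image"][205:325,250:400],None,fx=5,fy=5,interpolation=cv2.INTER_CUBIC)
cv2.imwrite("pics/tc.png",a);cv2.imwrite("pics/sc.png",b)
for c,n in((t,"top"),(s,"side")):
    P=cloud(c); ok=c["depth"]>0
    def sel(lo,hi,x,y):
        m=ok&(P[...,2]>lo)&(P[...,2]<hi)&(P[...,0]>x[0])&(P[...,0]<x[1])&(P[...,1]>y[0])&(P[...,1]<y[1]); return P[m]
    for lo,hi in((105,125),(135,165),(185,210)):
        q=sel(lo,hi,(200,620),(-250,200)); print(n,lo,len(q),q.min(0).round(),q.max(0).round(),q.mean(0).round(1)) if len(q) else 0
    if n=="top":
        lid=sel(105,125,(200,620),(-250,200)); print(cv2.minAreaRect(lid[:,:2].astype(np.float32)))
print(world(t,402,292),world(t,322,258),world(s,291,287),world(s,324,222))
E
```

```text
top 105 8461 [ 437. -207.  105.] [620.  83. 125.] [ 528.6 -104.2  114.4]
top 135 332 [ 477. -152.  135.] [538.  68. 160.] [493.4 -60.9 153.5]
top 185 388 [211. -29. 185.] [548. 100. 210.] [479.5  39.9 195.7]
((530.2529296875, -61.74076843261719), (288.9956970214844, 182.7255096435547), 89.16384887695312)
side 105 6786 [ 439. -206.  105.] [620.  62. 125.] [ 532.2 -114.1  113.8]
side 135 471 [ 202. -152.  135.] [551.  67. 165.] [492.1 -28.4 150.7]
side 185 547 [200. -41. 185.] [549.  84. 210.] [339.1   5.1 196.2]
[ 476.98759048 -110.49320803  118.29940847] [531.00570078  48.58117701 200.90727663] [ 484.46766353 -142.38365359  156.29321713] [535.26121793  38.29548908 191.35358256]
```

View pics/tc.png

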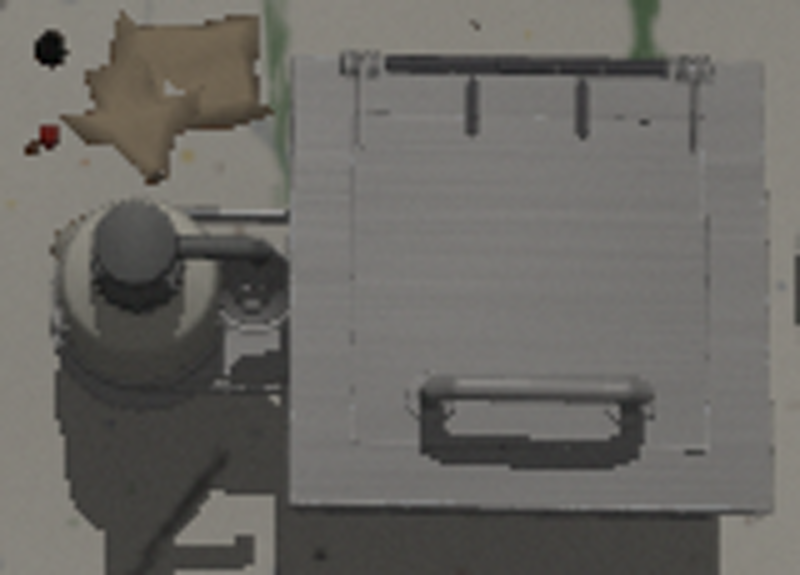

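View pics/sc.png

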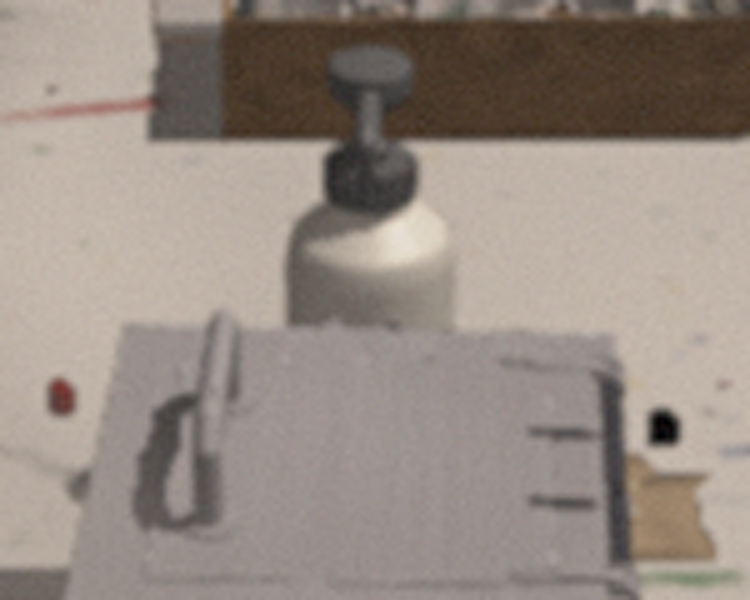

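Top crop: the pump cap is centred at (136,243), the bar runs (425,387)–(650,390), and the hinge runs (360,62)–(695,70). Side crop: the pump cap is centred at (371,66), and the bar runs from (222,320) at the far end to (206,460) at the near end. Next I triangulate these.

```bash
python3 - <<'E'
from h import *
import pickle
t=pickle.load(open("top.pkl","rb"));s=pickle.load(open("side.pkl","rb"))
T=lambda x,y:(t,295+(x-2)/5,210+(y-2)/5); S=lambda x,y:(s,250+(x-2)/5,205+(y-2)/5)
def ray(c,u,v):
    d=world(c,u,v,1.)-c["eye"]; return np.array(c["eye"]),d/np.linalg.norm(d)
def tri(a,b):
    A=0;B=0;rs=[ray(*a),ray(*b)]
    for o,d in rs:
        M=np.eye(3)-np.outer(d,d);A=A+M;B=B+M@o
    p=np.linalg.solve(A,B);o,d=rs[0];e=p-o;return p.round(1),"gap",round(2*np.linalg.norm(e-d*(d@e)),1)
def atz(a,z):
    o,d=ray(*a);return (o+d*(z-o[2])/d[2]).round(1)
print("pump",tri(T(136,243),S(371,66)),atz(T(136,243),197))
print("bar far(+y)",tri(T(425,387),S(222,320)),"near",tri(T(650,390),S(206,460)))
print("bar z151",atz(T(425,387),151),atz(T(650,390),151), atz(S(222,320),151),atz(S(206,460),151))
print("hinge z109",atz(T(360,62),109),atz(T(695,70),109))
print("lid z113",[atz(T(*p),113) for p in((290,55),(765,62),(773,510),(290,503))])
for c in(t,s):
    P=cloud(c);ok=c["depth"]>0
    for n,lo,hi,x,y in(("bar",143,165,(450,515),(-170,-50)),("pump",188,206,(505,555),(15,75))):
        m=ok&(P[...,2]>lo)&(P[...,2]<hi)&(P[...,0]>x[0])&(P[...,0]<x[1])&(P[...,1]>y[0])&(P[...,1]<y[1]);q=P[m]
        print(n,len(q),q.mean(0).round(1),np.percentile(q,[3,50,97],axis=0).round(1).tolist())
E
```

```text
pump (array([533.2,  49.2, 194.8]), 'gap', np.float64(2.9)) [531.3  49.  197. ]
bar far(+y) (array([483.7, -63.3, 146.4]), 'gap', np.float64(0.7)) near (array([ 483.6, -151.6,  143.2]), 'gap', np.float64(1.7))
bar z151 [482.8 -63.  151. ] [ 481.8 -150.4  151. ] [484.6 -71.3 151. ] [ 485.5 -163.7  151. ]
hinge z109 [623.6 -42.  109. ] [ 620.2 -180.3  109. ]
lid z113 [array([625.5, -12.8, 113. ]), array([ 622.6, -208.4,  113. ]), array([ 438.5, -204.3,  113. ]), array([440.8, -11.6, 113. ])]
bar 230 [ 482.1 -107.4  154.2] [[477.6, -149.3, 146.8], [482.2, -107.9, 154.9], [486.8, -66.2, 158.8]]
pump 277 [531.1  45.5 195.7] [[517.2, 20.3, 188.7], [531.0, 46.8, 196.2], [545.3, 62.0, 200.2]]
bar 174 [ 484.3 -117.2  153.1] [[479.3, -148.9, 144.9], [484.5, -120.8, 154.4], [488.7, -73.0, 157.0]]
pump 168 [533.5  43.6 194.3] [[519.4, 20.7, 188.6], [533.6, 42.7, 194.9], [548.3, 63.5, 198.9]]
```

The measurements agree:
- Washer yaw is about -0.015 rad.
- The bar is at (483,-107,151) and the hinge is 138.5 mm behind it.
- The pump is at (532,49.5), against (531.9,50.3) predicted from the bar, with its height matching within about 3 mm.

Pressing the pump now.

```bash
cat >> h.py <<'E'
psi=-0.015
def down(flip=False):
    s=-1 if flip else 1
    y=s*np.array([np.cos(psi),np.sin(psi),0]); z=np.array([0,0,-1.]); x=np.cross(y,z)
    return quat(np.stack([x,y,z],1))
def st(*k):
    s=bot.read_state(); print(round(s["clock"],2),*[np.round(s[a],2) for a in("ee_pos","ft_force","grip_width","grip_force")])
    return s
E
python3 - <<'E'
from h import *
for fl in(0,1): print(fl,[None if (j:=bot.ik(p,down(fl))) is None else np.round(j,2) for p in([532,49.5,260],[483,-107,151],[554,-108,236])])
fl=min((0,1),key=lambda k:abs(bot.ik([532,49.5,260],down(k))[5]))
bot.move_gripper(0)
bot.move_to([532,49.5,265],down(fl)); st()
bot.servo_line([532,49.5,222],speed=80); st()
print(bot.servo_line([532,49.5,196],speed=25,until_force=14)); st()
bot.dwell(0.3); st()
c=bot.read_camera("side"); cv2.imwrite("pics/press.png",cv2.resize(c["image"][180:330,230:430],None,fx=4,fy=4))
E
```

```text
0 [array([ 0.02,  0.26,  1.55, -0.  ,  1.33,  0.04]), array([-0.29,  0.29,  1.78, -0.  ,  1.07, -0.28]), array([-0.26,  0.34,  1.5 , -0.  ,  1.3 , -0.24])]
1 [None, None, None]Traceback (most recent call last):
  File "<stdin>", line 3, in <module>
  File "<stdin>", line 3, in <lambda>
TypeError: 'NoneType' object is not subscriptable
```

```bash
python3 - <<'E'
from h import *
bot.move_gripper(0)
bot.move_to([532,49.5,265],down()); st()
bot.servo_line([532,49.5,222],speed=80); st()
print(bot.servo_line([532,49.5,196],speed=25,until_force=14)); st()
bot.dwell(0.3); st()
c=bot.read_camera("side"); cv2.imwrite("pics/press.png",cv2.resize(c["image"][180:330,230:430],None,fx=4,fy=4))
E
```

```text
3.39 [532.07  48.85 264.99] [-0.36  0.3  -0.81] -0.14 0.0
4.08 [532.17  49.49 222.3 ] [ 0.61  0.26 -0.11] -0.11 0.0
True
4.87 [532.36  49.51 202.53] [-2.21  0.88  7.85] 0.04 4.01
5.17 [532.34  49.53 202.49] [-2.1  -0.18  8.19] 0.19 4.25
```

View pics/press.png

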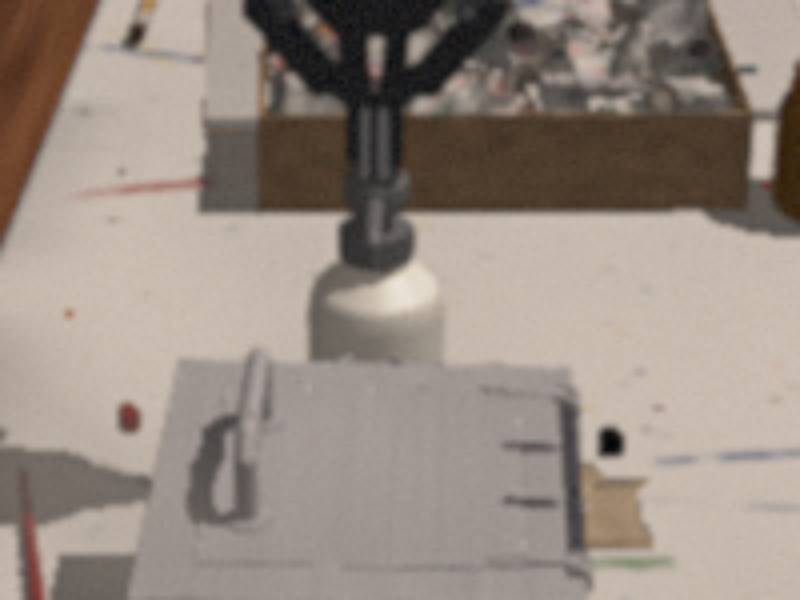

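The cap at about (376,185) has come down to its collar at (376,240), and the tip height (183.5 mm) and the force (8.2 N) both match fully down. I'll add a small push for certainty, release, check the spring-back, and go to the handle.

```bash
python3 - <<'E'
from h import *
print(bot.servo_line([532.3,49.5,196],speed=20,until_force=8)); st(); bot.dwell(0.25); st()
bot.servo_line([532,49.5,235],speed=60); bot.dwell(0.3); s=st()
c=bot.read_camera("side"); P=cloud(c)
m=(c["depth"]>0)&(P[...,2]>180)&(P[...,2]<206)&(abs(P[...,0]-532)<20)&(abs(P[...,1]-47)<22)
print("cap z",m.sum(),np.percentile(P[m][:,2],[50,97]).round(1))
bot.servo_line([532,49.5,280],speed=120)
bot.move_gripper(40,30)
bot.move_to([483.3,-107,240],down()); st()
print(bot.servo_line([483.3,-107,153],speed=80,until_force=8)); st()
c=bot.read_camera("side"); a=cv2.resize(c["image"][180:330,230:430],None,fx=4,fy=4)
cv2.imwrite("pics/grip.png",a)
E
```

```text
True
5.42 [532.45  49.53 202.45] [-5.09 -1.53  9.6 ] 0.09 4.89
5.67 [532.44  49.52 202.42] [-4.95 -0.67 10.02] 0.02 5.19
6.67 [531.94  49.51 234.77] [0.18 0.21 0.19] -0.06 0.0
cap z 183 [194.7 198.1]
8.43 [ 483.52 -106.92  240.32] [1.05 0.09 0.27] 39.95 0.0
False
9.67 [ 483.53 -107.08  153.49] [-0.05  0.23 -0.26] 39.86 0.0
```

View pics/grip.png

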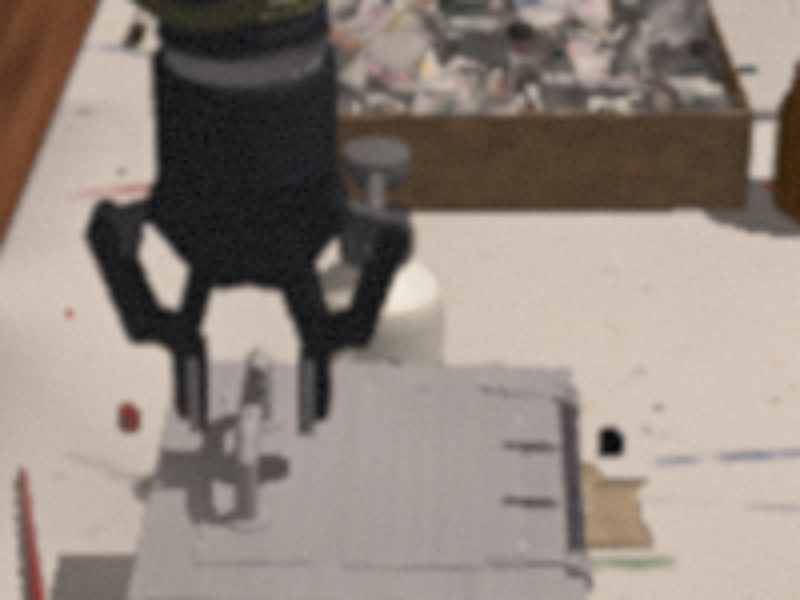

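The pump head is back up at (377,150), with cap depth readings matching those from before the press. The fingers at (193,390) and (315,390) straddle the bar at (255,400). Closing on the bar and centring by force.

```bash
python3 - <<'E'
from h import *
bot.servo_line([483.3,-107,150],speed=30)
bot.move_gripper(16,30); st()
bot.move_gripper(0,30); s=st()
bot.dwell(0.2); st()
E
```

```text
10.32 [ 483.31 -107.03  150.05] [0.2  0.38 0.39] 15.84 0.0
10.54 [ 483.41 -107.    150.06] [ 1.94 -0.05 -0.7 ] 8.91 29.17
10.74 [ 483.38 -107.02  150.05] [ 1.82 -0.22 -0.56] 8.94 29.18
```

```bash
python3 - <<'E'
from h import *
p0=np.array([483.4,-107,150.]); d=np.array([np.cos(psi),np.sin(psi),0])
for k,th in enumerate(np.linspace(0,np.pi/4+0.01,11)[1:]):
    c,s=np.cos(th),np.sin(th)
    p=p0+d*(138-138*c+42*s)+np.array([0,0,138*s+42*c-42])
    bot.servo_line(p.tolist(),speed=35); q=st()
    if np.linalg.norm(q["ft_force"])>30: print("stop",th); break
bot.dwell(0.3); st()
c=bot.read_camera("side"); cv2.imwrite("pics/open.png",cv2.resize(c["image"][150:330,210:450],None,fx=3.3,fy=3.3))
E
```

```text
11.22 [ 487.   -107.04  160.76] [-1.06 -1.2  -3.08] 8.55 29.23
11.69 [ 491.65 -107.12  171.72] [-4.79 -1.97 -0.7 ] 8.83 29.33
12.17 [ 496.88 -107.19  181.91] [-9.49 -1.23  0.54] 8.74 29.37
12.64 [ 502.92 -107.3   191.74] [-11.88  -0.85   2.74] 8.47 29.49
13.12 [ 509.76 -107.43  201.12] [-14.86  -0.1    6.47] 8.61 29.7
13.59 [ 517.38 -107.54  210.01] [-17.21   0.54  10.9 ] 8.75 29.93
14.07 [ 525.8  -107.69  218.49] [-19.06   0.77  14.57] 8.78 30.16
14.54 [ 534.91 -107.85  226.32] [-18.98   1.05  19.66] 8.61 30.3
15.02 [ 544.66 -108.01  232.8 ] [-15.93   0.42  17.9 ] 8.76 30.68
15.49 [ 554.93 -108.16  238.2 ] [-10.46   1.33  12.99] 9.19 30.8
15.79 [ 554.88 -108.17  238.18] [-1.104e+01  1.000e-02  1.309e+01] 8.49 30.77
```

View pics/open.png

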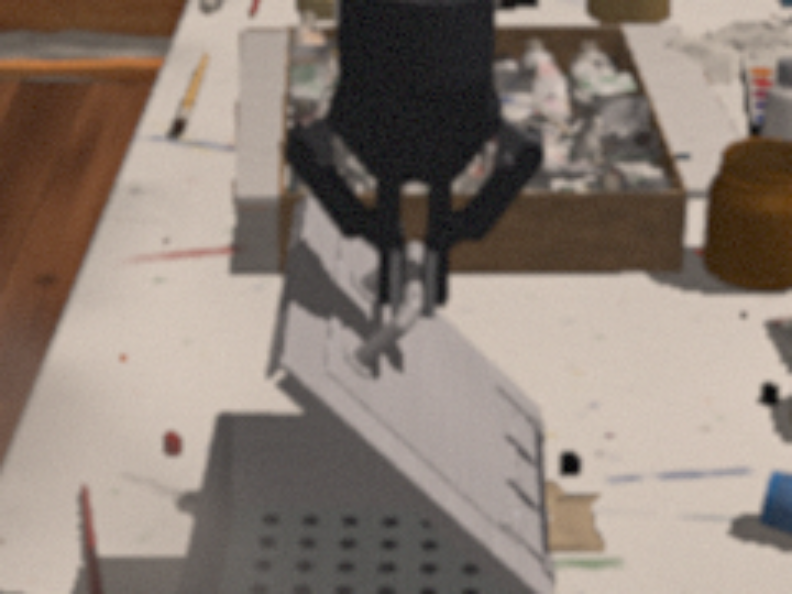

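The gripper holds the bar at (410,290) and the lid stands at roughly 45°. I'll measure the angle with a plane fit to the depth.

```bash
python3 - <<'E'
from h import *
for n in("side","top"):
    c=bot.read_camera(n);P=cloud(c)
    # lid strips beside the handle/gripper, between hinge and front edge
    m=(c["depth"]>0)&(P[...,0]>505)&(P[...,0]<612)&(P[...,1]>-205)&(P[...,1]<-15)&(abs(P[...,1]+107)>48)&(P[...,2]>116)&(P[...,2]<250)
    q=P[m]; 
    for _ in range(6):
        A=np.c_[q[:,:2],np.ones(len(q))]; k=np.linalg.lstsq(A,q[:,2],rcond=None)[0]; r=abs(q[:,2]-A@k); q=q[r<max(3,2*np.median(r))]
    print(n,len(q),k.round(3),"deg",np.degrees(np.arctan(-k[0])).round(2),"res",np.median(r).round(2))
s=st(); print(s["qvel"].round(4))
E
```

```text
side 1548 [-1.01200e+00  2.20000e-02  7.48013e+02] deg 45.33 res 0.85
top 964 [-1.02000e+00  1.50000e-02  7.50702e+02] deg 45.57 res 1.11
15.94 [ 554.87 -108.17  238.2 ] [-10.8   -0.19  12.87] 8.72 30.77
[ 0.0006  0.0004 -0.0013 -0.0007 -0.0012 -0.0009]
```

Both views put the lid at about 45.4°, and it is still and held with a firm grip. Handing in.

```bash
python3 -c "
from rig import bot
print(bot.finish_job())"
```

```text
the job is handed in; nothing more can be done
None
```

I pressed the pump fully down and it sprang back with the lid shut; the gripper was holding the lid still at about 45.4° when I handed the job in at about 16 s, and I got no verdict back.

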